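# Castle nut of a test wheel: tighten and line up for the cotter pin

## Task

Two abrasion test wheels stand on the bench, each held by a brass castle nut; one is already secured with a cotter pin, so leave that one alone. On the wheel without a pin, tighten the loose nut clockwise until its red mark meets the red mark on the washer, then turn it a little further in the same direction until the first slot that comes round lines up with the cotter hole in the stud, and let go.

Things in the scene. Friction and masses are not known exactly. Their poses are not given: they have to be found in the camera images.
- nut (a joint): Turn of the loose nut, rad; grows as it is tightened (clockwise from above). 0: its red mark faces the washer's red mark (tight). Starts at -0.6 to -0.3. It turns stiffly (0.15 N m), stays where left and stops hard at -0.9 and 0.95. The wanted slot lines up between 0.3 and 0.7: one grasp, at most 1.3 rad.
- nut_mid (a point): Centre of the loose brass castle nut, half-way up its hexagon, 59 mm above the table. Hexagon 46 mm across flats, from 46 to 72 mm above the table; crown of six teeth, 42 mm across, up to 84 mm. Slots every 60 degrees, each over the middle of a flat; x axis (turns with the nut) runs through two slots and square to two flats, z up. Yellow mark: on the tooth 150 degrees counter-clockwise from x.
- stud: Fixed steel stud, 21 mm across, through the loose nut, top 90 mm above the table. Origin on its axis at the cotter hole, 78 mm up; the 5 mm hole runs along its x axis, as does the black line on its top. Below the nut: collar 38 mm across, 14 mm high; fixed washer 74 mm across, top at 32 mm, with a radial red mark; blue wheel 100 mm across, top at 28 mm, fixed to the bench.
- pinned_wheel: The other wheel, grey, on the same stand and with the same kind of nut and stud, all immovable, with a steel cotter pin through the nut (ring at one end, splayed legs at the other, 70 mm long in all). Origin: centre of its underside on the table; 100 mm across, 90 mm high.

How it is judged:
At the end, for the whole second after the job is handed in: The loose nut has been turned clockwise past the tight mark and rests with the first slot that comes round after the mark within 10 degrees of the cotter hole's direction (value of joint nut above 0.05 rad and angle between the x axis of nut_mid and the x axis of stud, either way round below 0.175 rad and velocity of joint nut between -0.05 and 0.05 rad/s); the robot touches nothing.
It fails at once if the pinned wheel is pushed or gripped (more than 4 N) (contact force between any of the fingers, the arm and pinned_wheel above 4 N).
It also fails if it takes over 32 s, if anything falls off the work surface, if the arm or the gripper's body presses on something with over 40 N, if the wrist force passes 120 N, or if a joint passes its speed limit or range.

## Robot

A 6-joint arm with a two-finger parallel gripper is mounted at the origin on a cart in front of the work surface, level with it; the furniture and walls round the work are solid. World frame = base frame: x ahead of the robot, y to its left, z up, the work surface at z = 0. Lengths are in m, angles in rad, forces in N, time in s.
With the tool pointing down it reaches from about 0.35 to 0.975 m from the base axis. Payload 4.9 kg.
Tool frame: the origin (TCP) lies at the very end of the fingers, on their centre line; the grasp point (between the pads) lies 19 mm behind it; z points along the fingers, x is the direction in which the jaws open and shut, and the axes are right-handed (so a half turn about z gives the same grasp; the last joint's range is limited). The gripper opens to 85 mm and grips with 20 to 120 N. Pads are 22 mm wide; open, the fingers measure 114 mm over their backs; the gripper's body (76 mm by 85 mm) begins 54 mm behind the grasp point. The pads swing forward as they close: fully open they stand 13 mm farther back than shut.
Start: joints at [-1.258, 0.053, 1.613, -0, 1.476, -0.119], TCP at [0.262, -0.568, 0.231] pointing down, gripper open.
Joint ranges: [-3.01, 3.01], [-1.01, 2.22], [0.06, 2.58], [-1.02, 4.17], [0.09, 2.62], [-3.14, 3.14]. Speed limits (rad/s): [2.57, 2.57, 3.14, 3.14, 3.14, 3.14].

## Interface

Orientations are given as a unit quaternion [w, x, y, z].
In Python, from plant import * gives the robot as it stands.
- The arm moves only by the shell command python3 -m inch 'ROWS'. ROWS is text: rows parted by semicolons, each of 7 numbers parted by spaces: the shift along the tool's x, y, z in m, then the turn, a rotation vector about the tool's x, y, z in rad, then the closure, from 0 (fully open) to 1 (shut). A call has 1 to 10 rows; each row shifts and turns the commanded pose from where the row before left it, along the tool's axes as they then stand; what a row does not reach is not made up. A row lasts 1/12 s, in which the tool goes at most 41.7 mm and 7.16 degrees, less where a joint would pass 70% of its speed; a pose out of reach is approached as far as the arm can. A call with a gripper value outside its range is refused whole. The fingers move at their own pace and stop on an object; the grip force is fixed at half the most. Time passes only in rows, so rows that do not move let the fingers close. It gives the time, the measured TCP pose, the force and the opening at its end, in the units of the state.
- state(): the state, without advancing time (a new reading comes with each control period).
- grab_frame(name): name is "scene" or "side" or "wrist"; returns the picture (420x560x3 uint8, blue, green, red); there is no depth.
- camera_info(name): a dict with "vertical_fov" (degrees; the focal length in pixels is half the picture's height over the tangent of half this angle, whatever the lens; pixels are square), "cx", "cy" (the principal point, pixels), "origin" and "rotation" of the camera in the world. Camera axes: x right, y down, z forward; pixel columns grow to the right and rows downward; lengths in m; the calibration is good to about 2 mm. A picture is of the moment at which its call begins: read the wrist's pose just before it. camera_info takes no time and is no camera call; for the wrist camera it gives the pose at the moment of the call.
- job_done(): hands the job in, once; it reports no verdict.
The state is a dict: "time": time; "joint_pos": joint angles; "joint_vel": joint speeds; "joint_efforts": joint torques, N m; "tool_pos": TCP position; "tool_rot": TCP orientation; "contact_force": force on the tool from outside, world axes, zero at the start; "ft_torque": the same for the moment, N m; "gripper_width": opening from 0.0 (shut) to 1.0 (fully open).
Only numpy, scipy, OpenCV 4.12 (cv2) and the standard library are available. Lean on these libraries where they do the work, as an engineer would, in place of code of your own. Each camera call takes 0.05 s, during which the arm holds its last target.

## Working session

There is one attempt and no reset: what is moved stays moved. The work goes in short steps, Python scripts to look and compute and a shell command to move; the robot and the scene stay as the last step left them, time stands still between calls to the robot, and variables do not carry over. Pictures are saved under pics/ and viewed, and the job is handed in when it is done.

```bash
mkdir -p pics; ls; python3 - <<'E'
from plant import *
import cv2
s=state();print(s)
for n in ("scene","side","wrist"):
    ci=camera_info(n);print(n,ci)
    cv2.imwrite(f"pics/a_{n}.png",grab_frame(n))
E
```

```text
pics
{'time': 0.0, 'joint_pos': array([-1.25797437e+00,  5.33551327e-02,  1.61428111e+00,  2.77815758e-05,
        1.47597819e+00, -1.19020663e-01]), 'joint_vel': array([ 1.62222213e-03,  1.46679191e-04,  7.43632456e-05, -1.46323975e-03,
        6.90337920e-04,  1.53318676e-03]), 'joint_efforts': array([-1.95075285e-03, -3.93694282e+01, -3.70172489e+01, -2.61788746e-04,
        7.00308665e-03, -1.69698666e-05]), 'tool_pos': array([ 0.26139711, -0.56703949,  0.23007177]), 'tool_rot': array([-6.52973708e-04,  8.42182019e-01, -5.39192381e-01, -7.71824784e-04]), 'contact_force': array([ 0.03051516, -0.40310195, -0.03980215]), 'ft_torque': array([-0.0195631 ,  0.00282666,  0.0091941 ]), 'gripper_width': 1.0022601448170723}
scene {'vertical_fov': 51.066406778973, 'cx': 282.74374109514343, 'cy': 205.5523697393402, 'origin': array([-0.07172339,  0.62445615,  0.65930429]), 'rotation': array([ 0.14898408, -0.30124758,  0.83590595, -0.43395262])}
side {'vertical_fov': 54.046854299367205, 'cx': 282.8118240701658, 'cy': 211.33551336969853, 'origin': array([ 0.0299012 , -0.63021126,  0.48667313]), 'rotation': array([-0.49186959,  0.82621382, -0.23349993,  0.14461267])}
wrist {'vertical_fov': 65.62042526378414, 'cx': 276.16639880962146, 'cy': 212.75663774323203, 'origin': array([ 0.32792074, -0.53610233,  0.37242116]), 'rotation': array([ 0.12395473,  0.83296189, -0.53335934, -0.07960857])}
```

View pics/a_scene.png

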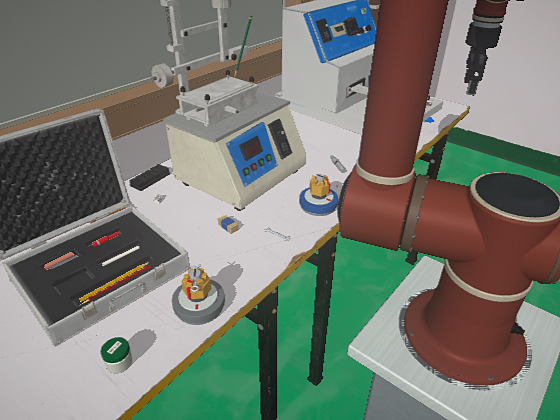

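View pics/a_side.png

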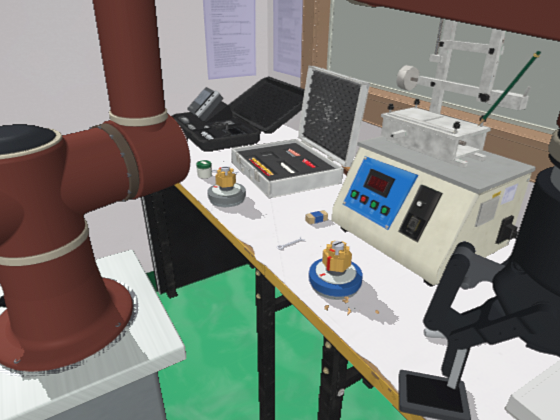

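View pics/a_wrist.png

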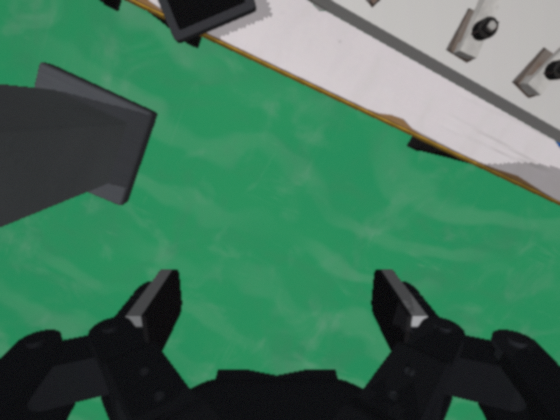

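```bash
cat > h.py <<'E'
import numpy as np, cv2
from scipy.spatial.transform import Rotation as R
from plant import *
def rot(q): return R.from_quat([q[1],q[2],q[3],q[0]]).as_matrix()
def ray(ci,u,v):
    f=210/np.tan(np.radians(ci["vertical_fov"]/2))
    d=rot(ci["rotation"])@np.array([(u-ci["cx"])/f,(v-ci["cy"])/f,1])
    return np.array(ci["origin"]),d
def onz(ci,u,v,z):
    o,d=ray(ci,u,v); return o+d*(z-o[2])/d[2]
def proj(ci,p):
    f=210/np.tan(np.radians(ci["vertical_fov"]/2))
    c=rot(ci["rotation"]).T@(np.asarray(p)-ci["origin"])
    return c[0]/c[2]*f+ci["cx"],c[1]/c[2]*f+ci["cy"]
def crop(img,u,v,w,k,out):
    c=img[max(0,v-w):v+w,max(0,u-w):u+w]; cv2.imwrite(out,cv2.resize(c,None,fx=k,fy=k,interpolation=cv2.INTER_CUBIC))
E
python3 - <<'E'
from h import *
a=cv2.imread("pics/a_side.png");crop(a,336,265,36,8,"pics/b_side.png")
a=cv2.imread("pics/a_scene.png");crop(a,320,192,36,8,"pics/b_scene.png")
E
```

```text
(no output)
```

View pics/b_side.png

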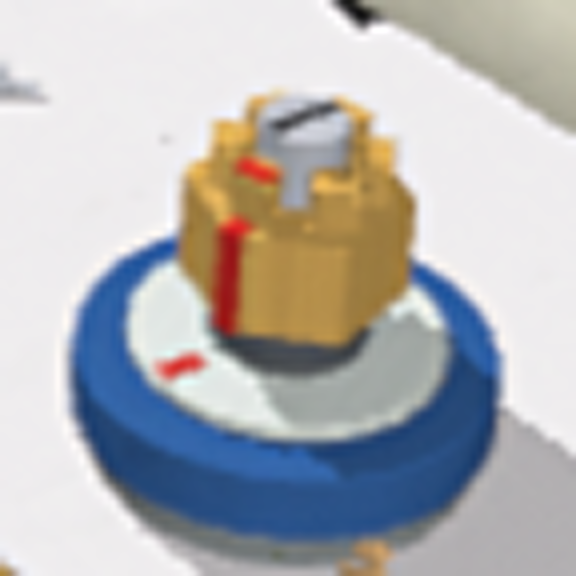

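View pics/b_scene.png

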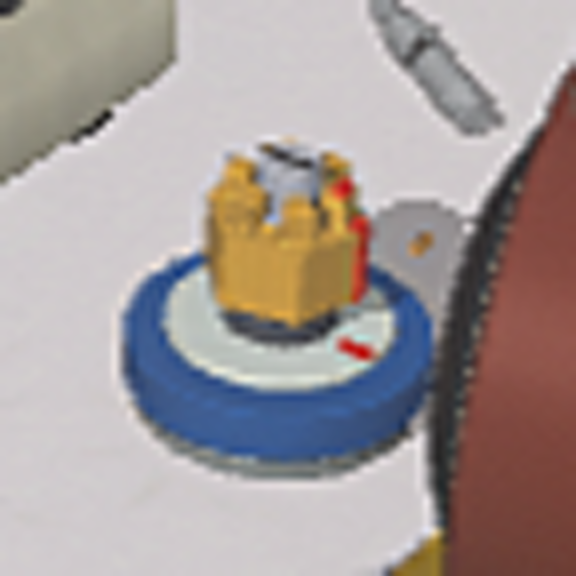

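```bash
python3 - <<'E'
from h import *
cs,ce=camera_info("side"),camera_info("scene")
def S(x,y,z): return onz(cs,300+x/8-.5+.0,229+y/8-.5,z)
def C(x,y,z): return onz(ce,284+x/8-.5,156+y/8-.5,z)
for F,n,ctr,l,m,w in ((S,"side",(307,118),((275,128),(338,107)),[(257,170)],[(160,373),(203,360)]),(C,"scene",(290,157),((262,147),(312,168)),[(342,188)],[(342,344),(374,358)])):
    c=F(*ctr,.09); d=F(*l[1],.09)-F(*l[0],.09)
    mk=F(*m[0],.084); 
    print(n,c, "line",np.degrees(np.arctan2(d[1],d[0]))%180,np.linalg.norm(d))
    v=mk-c; print(" mark",np.degrees(np.arctan2(v[1],v[0])),np.linalg.norm(v))
    for q in w:
        v=F(*q,.032)-c; print(" washer",np.degrees(np.arctan2(v[1],v[0])),np.linalg.norm(v[:2]))
# wheel ellipse check
a=S(285,440,.032);print(a)
E
```

```text
side [ 0.44272776 -0.15896373  0.09      ] line 178.49879467193892 0.017466155570280542
 mark -166.9795082418587 0.01795095566450815
 washer 176.3328097973207 0.03521955664635751
 washer 177.37341773447136 0.023898637225801374
scene [ 0.44274035 -0.16107914  0.09      ] line 179.64909085252384 0.01908344239897838
 mark -168.04882871580384 0.01888378772758987
 washer 175.91154998216732 0.025811707937302687
 washer 177.36194009094487 0.03791020753581023
[ 0.41677431 -0.19048335  0.032     ]
```

```bash
python3 - <<'E'
from h import *
cs,ce=camera_info("side"),camera_info("scene")
for n,u,v,z in (("m1 fr-left base",336,211,0),("m1 front-right base",425,290,0),("m1 rc",445,282,0)): print(n,onz(cs,u,v,z))
for n,u,v,z in (("m1 base left",180,177,0),("m1 base front",240,209,0),("m1 base right",303,165,0),("m2 base",352,120,0),("m2 right",440,108,0)): print(n,onz(ce,u,v,z))
# joints
s=state();M=rot(s["tool_rot"]);print(M)
c=camera_info("wrist");print(M.T@(c["origin"]-s["tool_pos"]))
for th in (42.5,102.5,162.5):
    t=np.radians(th); x=np.array([np.cos(t),np.sin(t),0])
    a=np.degrees(np.arctan2(M[1,0],M[0,0])); print(th,"tool x now",a)
for p in ([.4427,-.16,.2],):
    print(M.T@(np.array(p)-s["tool_pos"]))
E
```

```text
m1 fr-left base [0.62595034 0.06762524 0.        ]
m1 front-right base [ 5.74484537e-01 -2.60927748e-01  5.55111512e-17]
m1 rc [ 6.25851227e-01 -2.64389864e-01  5.55111512e-17]
m1 base left [ 0.82047105 -0.01936346  0.        ]
m1 base front [ 0.58340302 -0.01702738  0.        ]
m1 base right [ 0.59568282 -0.30009188  0.        ]
m2 base [ 0.65541907 -0.67000443  0.        ]
m2 right [ 4.58685067e-01 -9.83735315e-01  1.11022302e-16]
[[ 4.18539503e-01 -9.08198457e-01 -4.97073902e-04]
 [-9.08197170e-01 -4.18539753e-01  1.54142379e-03]
 [-1.60796389e-03 -1.93705635e-04 -9.99998688e-01]]
[-0.00055624 -0.07341206 -0.14223278]
42.5 tool x now -65.25755135683282
102.5 tool x now -65.25755135683282
162.5 tool x now -65.25755135683282
[-0.29385621 -0.3350399   0.03086453]
```

```bash
python3 -m inch '-0.0267 -0.0305 0.003 0 0 0 0;-0.0267 -0.0305 0.003 0 0 0 0;-0.0267 -0.0305 0.003 0 0 0 0;-0.0267 -0.0305 0.003 0 0 0 0;-0.0267 -0.0305 0.003 0 0 0 0;-0.0267 -0.0305 0.003 0 0 0 0;-0.0267 -0.0305 0.003 0 0 0 0;-0.0267 -0.0305 0.003 0 0 0 0;-0.0267 -0.0305 0.003 0 0 0 0;-0.0267 -0.0305 0.003 0 0 0 0'
python3 -m inch '-0.027 -0.030 0 0 0 0 0;0 0 0 0 0 -0.12 0;0 0 0 0 0 -0.12 0;0 0 0 0 0 -0.12 0;0 0 0 0 0 -0.12 0;0 0 0 0 0 -0.12 0;0 0 0 0 0 -0.12 0;0 0 0 0 0 -0.11 0;0 0 0 0 0 0 0;0 0 0 0 0 0 0'
python3 - <<'E'
from h import *
s=state();M=rot(s["tool_rot"]);print(s["time"],s["tool_pos"],np.degrees(np.arctan2(M[1,0],M[0,0])),s["joint_pos"])
ci=camera_info("wrist");im=grab_frame("wrist");cv2.imwrite("pics/c.png",im)
u,v=proj(ci,[.4427,-.16,.09]);print(u,v,dict(ci))
crop(im,int(u),int(v),70,5,"pics/c_crop.png");print(int(u)-70,int(v)-70)
E
```

```text
time: 0.98
tool_pos: [0.427, -0.1955, 0.201]
tool_rot: [-0.0, 0.842, -0.539, 0.0]
contact_force: [1.0, -2.3, 0.2]
gripper_width: 1.004
time: 1.82
tool_pos: [0.4426, -0.1603, 0.201]
tool_rot: [-0.0, 0.988, -0.155, -0.0]
contact_force: [-0.1, 0.4, -0.4]
gripper_width: 0.998
1.8167 [ 0.44259705 -0.1603111   0.20104292] -17.864307326249918 [-5.05808376e-01 -3.10680213e-01  1.99377400e+00  2.64863446e-05
  1.45896904e+00 -1.94020330e-01]
277.23816759888143 208.41455671118632 {'vertical_fov': 65.62042526378414, 'cx': 276.16639880962146, 'cy': 212.75663774323203, 'origin': array([ 0.46456919, -0.08960088,  0.34327526]), 'rotation': array([ 0.14591454,  0.97702584, -0.15361022, -0.02309467])}
207 138
```

View pics/c.png

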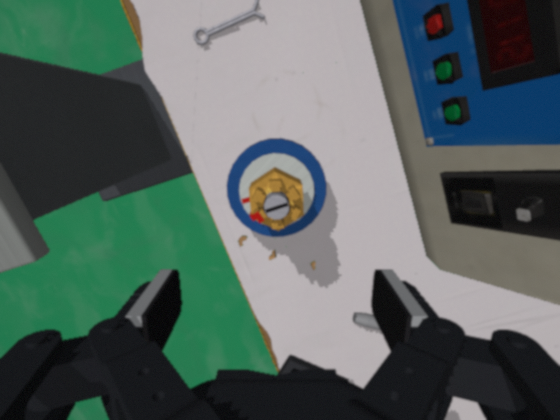

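View pics/c_crop.png

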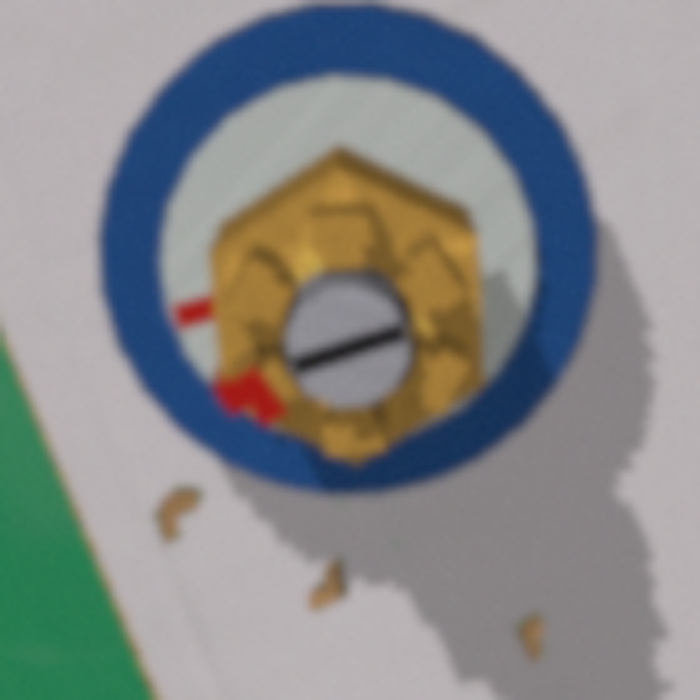

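```bash
python3 - <<'E'
from h import *
ci=camera_info("wrist")
P=lambda x,y,z: onz(ci,207+x/5-.4,138+y/5-.4,z)
ang=lambda d:np.degrees(np.arctan2(d[1],d[0]))
c=P(349,339,.09);print(c)
d=P(402,330,.09)-P(297,367,.09);print("line",ang(d)%180)
K=[(340,150),(213,240),(470,215),(480,390),(218,392)]
pts=[P(*k,.072) for k in K]
for p in pts: print("corner",ang(p-c)%360, np.linalg.norm((p-c)[:2]), (ang(p-c)-30)%60)
for q in ((180,318),(212,308)):
    v=P(*q,.032)-c;print("washer",ang(v)%360)
v=P(243,395,.078)-c;print("mark",ang(v)%360)
w=[P(345,4,.028),P(100,240,.028),P(597,240,.028),P(347,492,.028)]
print("wheel ctr",(w[1]+w[2])/2,(w[0]+w[3])/2)
E
```

```text
[ 0.44286826 -0.15742738  0.09      ]
line 2.2741954549674888
corner 75.23428462108656 0.027783388175103552 45.23428462108656
corner 133.8980293027564 0.026217779394048634 43.89802930275641
corner 21.379846436199948 0.026426053370935718 51.37984643619995
corner 310.1308557593334 0.026996571921261394 40.13085575933337
corner 194.8185072020796 0.027182411502224064 44.81850720207959
washer 181.89097452795312
washer 182.3560843804254
mark 198.45762867480408
wheel ctr [ 0.44368146 -0.15467224  0.028     ] [ 0.44204874 -0.15815925  0.028     ]
```

```bash
python3 -m inch '0 -0.001 0.035 0 0 -0.02 0;0 0 0.035 0 0 0 0;0 0 0.035 0 0 0 0;0 0 0.03 0 0 0 0;0 0 0.016 0 0 0 0;0 0 0.008 0 0 0 0;0 0 0 0 0 0 0'
python3 -m inch '0 0 0 0 0 0 0.7;0 0 0 0 0 0 1;0 0 0 0 0 0 1;0 0 0 0 0 0 1;0 0 0 0 0 0 1;0 0 0 0 0 0 1;0 0 0 0 0 0 1;0 0 0 0 0 0 1'
python3 - <<'E'
from h import *
s=state();M=rot(s["tool_rot"]);print(s["time"],s["tool_pos"],np.degrees(np.arctan2(M[1,0],M[0,0])),s["contact_force"],s["ft_torque"],s["gripper_width"])
im=grab_frame("wrist");cv2.imwrite("pics/d.png",im)
im=grab_frame("side");crop(im,336,250,50,7,"pics/d_side.png")
E
```

```text
time: 2.45
tool_pos: [0.4416, -0.1587, 0.0402]
tool_rot: [-0.001, 0.989, -0.145, -0.002]
contact_force: [0.6, -0.0, 0.2]
gripper_width: 0.999
time: 3.12
tool_pos: [0.4428, -0.1596, 0.0445]
tool_rot: [0.0, 0.99, -0.144, -0.001]
contact_force: [-7.7, 2.8, 10.4]
gripper_width: 0.53
3.1167 [ 0.44284023 -0.15962989  0.04445933] -16.541771565437095 [-7.68577254  2.77698304 10.43281562] [ 0.3836966   1.30221029 -0.02383267] 0.529830472539295
```

View pics/d.png

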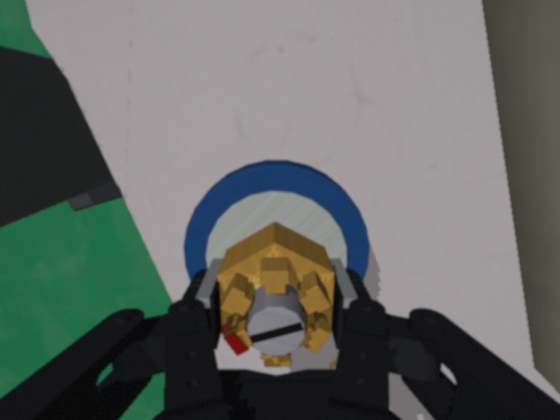

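View pics/d_side.png

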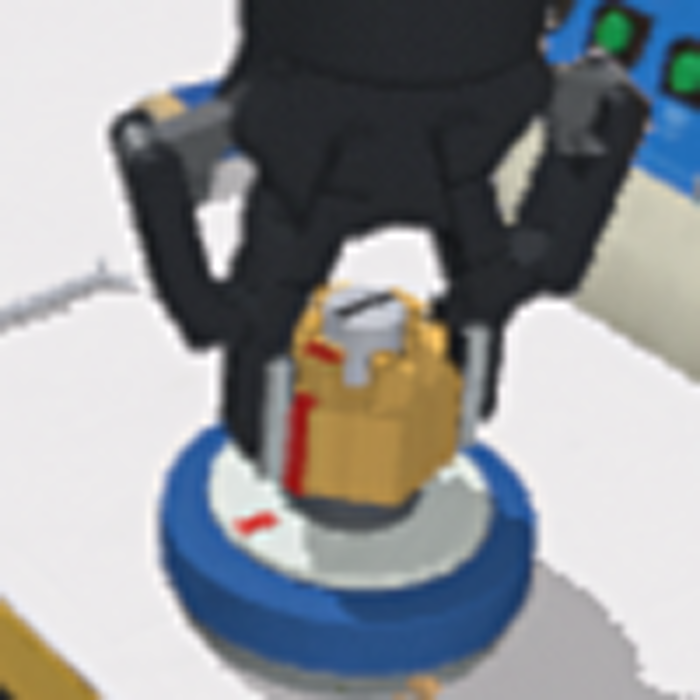

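```bash
python3 -m inch '0 0 0 0 0 0.06 1;0 0 0 0 0 0.1 1;0 0 0 0 0 0.1 1;0 0 0 0 0 0.1 1;0 0 0 0 0 0.1 1;0 0 0 0 0 0.1 1;0 0 0 0 0 0.1 1;0 0 0 0 0 0.08 1;0 0 0 0 0 0 1;0 0 0 0 0 0 1'
python3 - <<'E'
from h import *
s=state();M=rot(s["tool_rot"]);print(s["time"],s["tool_pos"],np.degrees(np.arctan2(M[1,0],M[0,0])),s["contact_force"],s["ft_torque"],s["gripper_width"])
im=grab_frame("wrist");cv2.imwrite("pics/e.png",im)
crop(im,276,310,70,5,"pics/e_crop.png")
E
```

```text
time: 4.05
tool_pos: [0.4423, -0.1592, 0.0444]
tool_rot: [0.0, 0.87, -0.492, -0.002]
contact_force: [-9.6, 4.4, 13.1]
gripper_width: 0.531
4.05 [ 0.44225108 -0.15923148  0.044414  ] -58.9806555285212 [-9.60833125  4.39931882 13.14153669] [ 0.65214749  1.61529858 -0.13762987] 0.5307285483759547
```

View pics/e_crop.png

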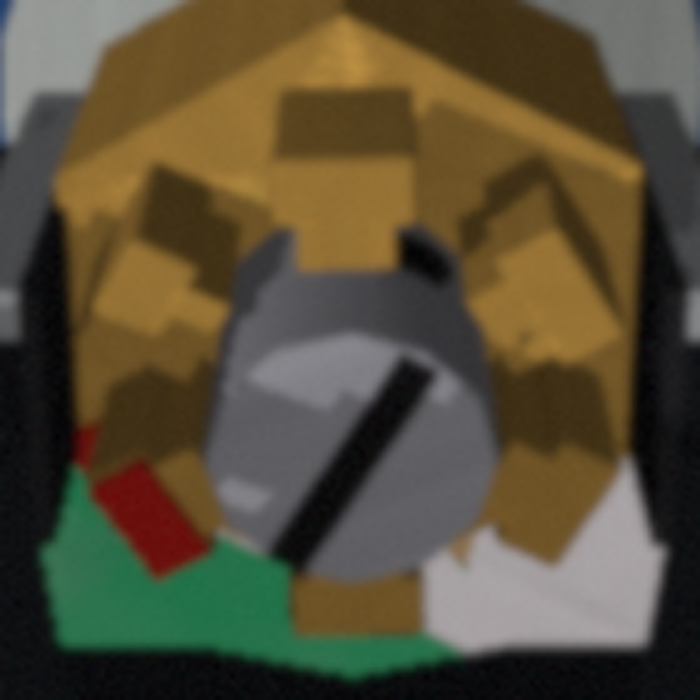

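```bash
python3 - <<'E'
from h import *
ci=camera_info("wrist")
P=lambda x,y,z: onz(ci,206+x/5-.4,240+y/5-.4,z)
ang=lambda d:np.degrees(np.arctan2(d[1],d[0]))
print("line",ang(P(415,365,.09)-P(290,562,.09)))
print("front tooth inner/outer mid", P(345,270,.084),P(347,155,.084),ang(P(347,155,.084)-P(345,270,.084)))
print("edge tooth along",ang(P(413,157,.084)-P(280,157,.084)))
# corners z=.072
a,b,c=P(345,15,.072),P(60,190,.072),P(640,180,.072)
print("corner b->c dir", ang(c-b), np.linalg.norm(c-b), P(352,460,.09))
E
```

```text
line 2.750689602518098
front tooth inner/outer mid [ 0.45218885 -0.15212555  0.084     ] [ 0.46004132 -0.14758112  0.084     ] 30.05909655853733
edge tooth along -58.94114683911854
corner b->c dir -57.83980825613428 0.0453997471934109 [ 0.44266891 -0.15844304  0.09      ]
```

```bash
python3 -m inch '0 0 0 0 0 0 0.4;0 0 0 0 0 0 0;0 0 0 0 0 0 0;0 0 0 0 0 0 0;0 0 0 0 0 0 0;0 0 0 0 0 0 0'
python3 -m inch '0 0 -0.015 0 0 0 0;0 0 -0.03 0 0 0 0;0 0 -0.035 0 0 0 0;0 0 -0.035 0 0 0 0;0 0 -0.03 0 0 0 0;0 0 -0.015 0 0 0 0;0 0 0 0 0 0 0;0 0 0 0 0 0 0'
python3 - <<'E'
from h import *
s=state();M=rot(s["tool_rot"]);print(s["time"],s["tool_pos"],np.degrees(np.arctan2(M[1,0],M[0,0])),s["contact_force"],s["gripper_width"])
ci=camera_info("wrist");im=grab_frame("wrist")
u,v=proj(ci,[.4427,-.159,.09]);u,v=int(u),int(v);print(u-50,v-50)
crop(im,u,v,50,7,"pics/f_crop.png")
crop(grab_frame("side"),336,265,36,8,"pics/f_side.png")
E
```

```text
time: 4.6
tool_pos: [0.4432, -0.1595, 0.0424]
tool_rot: [-0.0, 0.871, -0.492, 0.0]
contact_force: [0.7, -0.2, -0.6]
gripper_width: 1.001
time: 5.27
tool_pos: [0.4435, -0.1597, 0.203]
tool_rot: [-0.0, 0.871, -0.492, 0.001]
contact_force: [0.4, 0.3, -0.2]
gripper_width: 0.998
5.2667 [ 0.44349472 -0.15966421  0.20295713] -58.958005282108324 [ 0.43727846  0.27558633 -0.21969048] 0.997620645130454
225 158
```

View pics/f_crop.png

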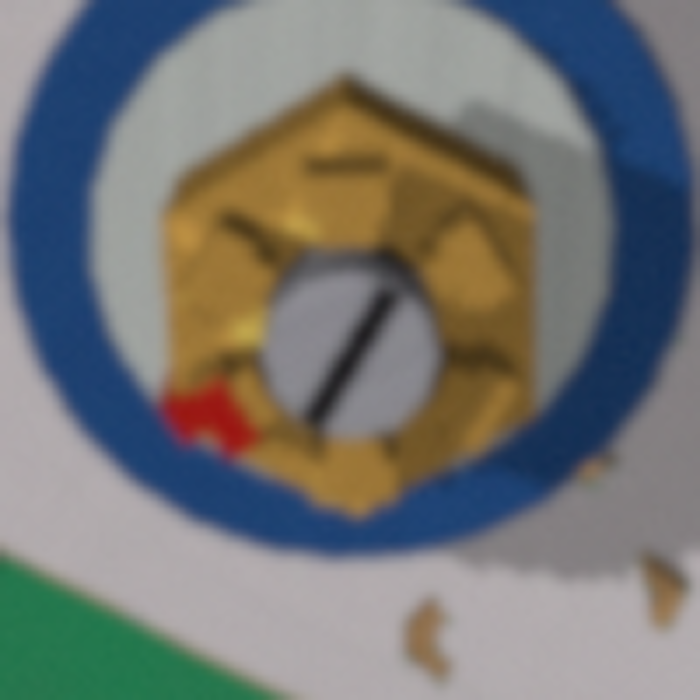

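View pics/f_side.png

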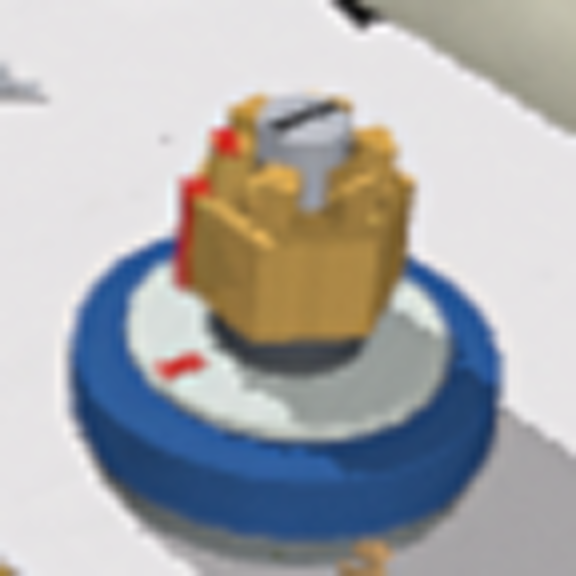

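```bash
python3 - <<'E'
from h import *
ci=camera_info("wrist")
P=lambda x,y,z: onz(ci,225+x/7-.4,158+y/7-.4,z)
ang=lambda d:np.degrees(np.arctan2(d[1],d[0]))
print("line",ang(P(392,290,.09)-P(312,420,.09)))
print("flat dir",ang(P(530,205,.072)-P(167,210,.072))+60)
print(job_done())
E
```

```text
line 0.41603075546880397
flat dir 1.8568606681604365
the job is handed in; nothing more can be done
None
```

I tightened the loose nut on the blue wheel and handed the job in at about 5.4 s of the 32 s allowed. I gripped it across two flats, turned it about 42.5° clockwise past the washer's red mark, let go and lifted clear.

**Slot alignment:** In the last wrist picture the slot sits at about 1.9° and the hole line on the stud at about 0.4°, so they agree to roughly 1.5°. Readings of the hole line from the different cameras ranged from about -1.5° to 2.8°, so the true error should be no more than about 3–4°, against the 10° allowed.

**Past the mark:** The last side picture shows the nut's red mark clockwise of the washer's mark. The nut did not visibly turn back when released.

**Gripper:** It is open about 0.2 m above the table. The force reading is near zero, so it is touching nothing.

**Pinned wheel:** The arm never went near it.

No checks failed.

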